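# Lay lamp base plates on the warming mats

## Task

Put every cork sanding block that lies on the mats into the grey tray, and slide every wooden lamp base plate wholly onto the mat whose pattern has its shape: round plates to the round pattern, square plates to the square one. The tubes are freshly glued, so keep the plates flat on the bench: slide them, never lift or tip them. When everything is in place push the switch lever fully over to the side away from the robot; leave the tape roll and the steel tin where they are.

Things in the scene. Friction and masses are not known exactly. Their poses are not given: they have to be found in the camera images.
- plate_r1: Round lamp base plate of brown wood, 72 diameter, 14 thick, lying flat on the bench; a brass tube of 12 diameter stands up in its centre to 57 above the bench and can be pinched to drag it. 0.25 to 0.5 kg. Origin: centre of its underside, z up along the tube. May be absent.
- plate_r2: Round lamp base plate of brown wood, 72 diameter, 14 thick, lying flat on the bench; a brass tube of 12 diameter stands up in its centre to 57 above the bench and can be pinched to drag it. 0.25 to 0.5 kg. Origin: centre of its underside, z up along the tube. May be absent.
- plate_r3: Round lamp base plate of brown wood, 72 diameter, 14 thick, lying flat on the bench; a brass tube of 12 diameter stands up in its centre to 57 above the bench and can be pinched to drag it. 0.25 to 0.5 kg. Origin: centre of its underside, z up along the tube. May be absent.
- plate_s1: Square lamp base plate of brown wood, 70 x 70, 14 thick, lying flat on the bench; a brass tube of 12 diameter stands up in its centre to 57 above the bench and can be pinched to drag it. 0.25 to 0.5 kg. Origin: centre of its underside, z up along the tube, x and y along the sides. May be absent.
- plate_s2: Square lamp base plate of brown wood, 70 x 70, 14 thick, lying flat on the bench; a brass tube of 12 diameter stands up in its centre to 57 above the bench and can be pinched to drag it. 0.25 to 0.5 kg. Origin: centre of its underside, z up along the tube, x and y along the sides. May be absent.
- block_1: Cork sanding block, 85 (x) x 45 (y) x 32 (z), 90 g, at the start lying on one of the mats. Origin: centre of its 85 x 45 underside, z up when it lies as at the start. May be absent.
- block_2: Cork sanding block, 85 (x) x 45 (y) x 32 (z), 90 g, at the start lying on one of the mats. Origin: centre of its 85 x 45 underside, z up when it lies as at the start. May be absent.
- block_1_mid (a point): The middle of that sanding block, 16 above its origin along its z.
- block_2_mid (a point): The middle of that sanding block, 16 above its origin along its z.
- mat_left: Grey felt warming mat on the robot's left (+y) side, 300 (its x, pointing away from the robot) x 140 (its y), let in level with the bench, so that things slide onto it without a step. Fixed; turned by a few degrees at most. Origin: its centre. A pattern stands just beyond its near (-x) end.
- mat_right: Grey felt warming mat on the robot's right (-y) side, 300 (its x, pointing away from the robot) x 140 (its y), let in level with the bench, so that things slide onto it without a step. Fixed; turned by a few degrees at most. Origin: its centre. A pattern stands just beyond its near (-x) end.
- pattern_round: Pattern: pale wooden disc, 72 diameter, without a tube, on a dark steel plate 94 x 94, 20 high in all, screwed down beyond the near end of one of the mats, its centre about 210 from the mat's centre: that mat is for the round plates. Origin: centre of its underside.
- pattern_square: Pattern: pale wooden square, 70 x 70, without a tube, on a dark steel plate 94 x 94, 20 high in all, screwed down beyond the near end of one of the mats, its centre about 210 from the mat's centre: that mat is for the square plates. Origin: centre of its underside.
- tray: Open grey tray, 260 (x) x 140 (y) x 40 high outside, walls and floor 5 thick, fixed at the left or right end of the work area. Origin: centre of its underside.
- switch (a joint): The switch lever of the mats. About 0 (up to 0.2) leaning towards the robot (off); 1.0 leaning away from the robot (+x), fully over (on). It stays where it is left; a push of a few N moves it.
- switch_tip (a point): The centre of the black ball (26 diameter) at the tip of the switch lever, on a grey block 70 x 50 x 25 high at the end of the work area opposite the tray. It swings in the vertical plane along x about a pivot that is 22 above the bench and 80 below this point when the lever is upright; joint 0 leans 0.5 rad from upright to -x, 1.0 leans 0.5 rad to +x.
- tape_roll: Bystander: roll of paper tape, 60 diameter, 24 high, standing among the plates. Origin: centre of its underside. To be left alone.
- wax_tin: Bystander: round steel tin, 68 diameter, 50 high, standing behind the plates, away from the robot. Origin: centre of its underside. To be left alone.
Mind the look-alikes: they are no part of the job. Leave any pink look-alike of the plate_s2 alone.

How it is judged (in metres and radians):
On the way, in this order (a step that is already met when the one before it is completed fails the run):
1. every sanding block is in the tray and every plate lies flat on the mat of its pattern (((horizontal distance between pattern_round and mat_left below 0.3 m and horizontal distance between pattern_square and mat_right below 0.3 m and x of plate_r1 in the frame of mat_left between -0.117 and 0.117 m and y of plate_r1 in the frame of mat_left between -0.037 and 0.037 m and x of plate_r2 in the frame of mat_left between -0.117 and 0.117 m and y of plate_r2 in the frame of mat_left between -0.037 and 0.037 m and x of plate_r3 in the frame of mat_left between -0.117 and 0.117 m and y of plate_r3 in the frame of mat_left between -0.037 and 0.037 m and x of plate_s1 in the frame of mat_right between -0.117 and 0.117 m and y of plate_s1 in the frame of mat_right between -0.037 and 0.037 m and x of plate_s2 in the frame of mat_right between -0.117 and 0.117 m and y of plate_s2 in the frame of mat_right between -0.037 and 0.037 m) or (horizontal distance between pattern_round and mat_right below 0.3 m and horizontal distance between pattern_square and mat_left below 0.3 m and x of plate_r1 in the frame of mat_right between -0.117 and 0.117 m and y of plate_r1 in the frame of mat_right between -0.037 and 0.037 m and x of plate_r2 in the frame of mat_right between -0.117 and 0.117 m and y of plate_r2 in the frame of mat_right between -0.037 and 0.037 m and x of plate_r3 in the frame of mat_right between -0.117 and 0.117 m and y of plate_r3 in the frame of mat_right between -0.037 and 0.037 m and x of plate_s1 in the frame of mat_left between -0.117 and 0.117 m and y of plate_s1 in the frame of mat_left between -0.037 and 0.037 m and x of plate_s2 in the frame of mat_left between -0.117 and 0.117 m and y of plate_s2 in the frame of mat_left between -0.037 and 0.037 m)) and height (world z) of each of plate_r1, plate_r2, plate_r3, plate_s1, plate_s2 below 0.006 m and x of block_1_mid in the frame of tray between -0.122 and 0.122 m and y of block_1_mid in the frame of tray between -0.062 and 0.062 m and height (world z) of each of block_1_mid, block_2_mid below 0.075 m and x of block_2_mid in the frame of tray between -0.122 and 0.122 m and y of block_2_mid in the frame of tray between -0.062 and 0.062 m and value of joint switch below 0.6 rad), for 0.2 s.
2. then the lever is pushed fully over (value of joint switch above 0.85 rad), for 0.2 s.
At the end, for the whole second after the job is handed in: Block middles inside the tray, below 75 mm; each plate flat, its centre within 117 mm (along) and 37 mm (across) of the centre of the mat with its pattern; lever past 0.85 rad; all at rest. Absent things do not count (((horizontal distance between pattern_round and mat_left below 0.3 m and horizontal distance between pattern_square and mat_right below 0.3 m and x of plate_r1 in the frame of mat_left between -0.117 and 0.117 m and y of plate_r1 in the frame of mat_left between -0.037 and 0.037 m and x of plate_r2 in the frame of mat_left between -0.117 and 0.117 m and y of plate_r2 in the frame of mat_left between -0.037 and 0.037 m and x of plate_r3 in the frame of mat_left between -0.117 and 0.117 m and y of plate_r3 in the frame of mat_left between -0.037 and 0.037 m and x of plate_s1 in the frame of mat_right between -0.117 and 0.117 m and y of plate_s1 in the frame of mat_right between -0.037 and 0.037 m and x of plate_s2 in the frame of mat_right between -0.117 and 0.117 m and y of plate_s2 in the frame of mat_right between -0.037 and 0.037 m) or (horizontal distance between pattern_round and mat_right below 0.3 m and horizontal distance between pattern_square and mat_left below 0.3 m and x of plate_r1 in the frame of mat_right between -0.117 and 0.117 m and y of plate_r1 in the frame of mat_right between -0.037 and 0.037 m and x of plate_r2 in the frame of mat_right between -0.117 and 0.117 m and y of plate_r2 in the frame of mat_right between -0.037 and 0.037 m and x of plate_r3 in the frame of mat_right between -0.117 and 0.117 m and y of plate_r3 in the frame of mat_right between -0.037 and 0.037 m and x of plate_s1 in the frame of mat_left between -0.117 and 0.117 m and y of plate_s1 in the frame of mat_left between -0.037 and 0.037 m and x of plate_s2 in the frame of mat_left between -0.117 and 0.117 m and y of plate_s2 in the frame of mat_left between -0.037 and 0.037 m)) and height (world z) of each of plate_r1, plate_r2, plate_r3, plate_s1, plate_s2 below 0.006 m and x of block_1_mid in the frame of tray between -0.122 and 0.122 m and y of block_1_mid in the frame of tray between -0.062 and 0.062 m and height (world z) of each of block_1_mid, block_2_mid below 0.075 m and x of block_2_mid in the frame of tray between -0.122 and 0.122 m and y of block_2_mid in the frame of tray between -0.062 and 0.062 m and linear speed of each of plate_r1, plate_r2, plate_r3, plate_s1, plate_s2, block_1, block_2 below 0.02 m/s and value of joint switch above 0.85 rad); the robot touches nothing.
It fails at once if a plate is lifted off the bench (its underside centre more than 15 mm up) (height (world z) of any of plate_r1, plate_r2, plate_r3, plate_s1, plate_s2 above 0.015 m).
It fails at once if a plate is tipped by more than 25 degrees (angle between any of plate_r1, plate_r2, plate_r3, plate_s1, plate_s2's own z axis and vertical above 0.44 rad).
It fails at once if the tape roll or the tin is moved by more than 4 cm (distance of any of tape_roll, wax_tin from where it was at the start of the episode above 0.04 m).
Of plate_r1, plate_r2, plate_r3, plate_s1, plate_s2 only 4 to 5 are there at a start; the rules pass over those that are not, and their reading is None.
Of block_1, block_2 only 1 to 2 are there at a start; the rules pass over those that are not, and their reading is None.
At some moment in a run one of plate_r1, plate_r2, plate_r3, plate_s1, plate_s2, block_1, block_2 may be knocked a few centimetres aside while the robot is not near it.
Once in a run the grip may slacken for a moment while it holds something.
It also fails if it takes over 210 s, if anything falls off the work surface, if the arm or the gripper's body presses on something with over 40 N, if the wrist force passes 120 N, or if a joint passes its speed limit or range.

## Robot

A 6-joint arm with a two-finger parallel gripper is mounted at the origin on the work surface. World frame = base frame: x ahead of the robot, y to its left, z up, the work surface at z = 0. Lengths are in m, angles in degrees, forces in N, time in s.
With the tool pointing down it reaches from about 0.35 to 0.975 m from the base axis. Payload 7.1 kg.
Tool frame: the origin (TCP) lies at the very end of the fingers, on their centre line; the grasp point (between the pads) lies 19 mm behind it (grasp_offset is the distance from the TCP to the grasp point, in m); z points along the fingers, y is the direction in which the jaws open and shut (so a half turn about z gives the same grasp; the last joint's range is limited). The gripper opens to 88 mm and grips with 3 to 60 N. Pads are 20 mm wide; open, the fingers measure 115 mm over their backs; the gripper's body (75 mm by 178 mm) begins 61 mm behind the grasp point.
Start: joints at [-65.947, 24.242, 93.386, -0, 62.372, -1.089], TCP at [0.266, -0.566, 0.223] pointing down, gripper open.
Joint ranges: [-172.04, 172.04], [-51.8, 120.97], [4.93, 147.93], [-75.15, 255.16], [6.16, 154.13], [-145.62, 145.62]. Speed limits (degrees/s): [136.94, 136.94, 172.46, 180, 180, 180].

## Interface

Orientations are given as [roll, pitch, yaw] about the fixed x, y, z axes, in that order (R = Rz(yaw) Ry(pitch) Rx(roll)).
In Python, from bench import * gives the robot as it stands.
- The arm moves only by the shell command python3 -m handwheel 'ROWS'. ROWS is JSON, a list of rows, each a list of 7 numbers: the shift along the tool's x, y, z in m, then the turn, a rotation vector about the tool's x, y, z in rad, then the opening, from -1 (shut) to 1 (fully open), so that 0 is half open. In form: [[tx, ty, tz, ax, ay, az, gripper], ...]. A call has 1 to 5 rows; each row shifts and turns the commanded pose from where the row before left it, along the tool's axes as they then stand; what a row does not reach is not made up. A row lasts 1/8 s, in which the tool goes at most 62.5 mm and 10.7 degrees, less where a joint would pass 70% of its speed; a pose out of reach is approached as far as the arm can. A call is refused whole if a number of a shift passes 0.0625 or a number of a turn 0.188, either way. A call with a gripper value outside its range is refused whole. The fingers move at their own pace and stop on an object; the grip force is fixed at half the most. Time passes only in rows, so rows that do not move let the fingers close. It gives the time, the measured TCP pose, the force and the opening at its end, in the units of the state.
- observe(): the state, without advancing time (a new reading comes with each control period).
- capture(name): name is "scene" or "top" or "wrist"; returns a dict with "img" (400x640x3 uint8, blue, green, red), "range_z" (400x640 float32, m along the optical axis (not along the pixel's ray), 0 where there is no reading), "fx", "fy", "cx", "cy" (pixels), "k1" (the pictures are not rectified: a ray, as slopes to the right and down, at radius r is drawn at 1 + k1 r^2 times it, then the intrinsics apply), "eye" and "rotation" of the camera in the world. Camera axes: x right, y down, z forward; pixel columns grow to the right and rows downward; lengths in m; the calibration is good to about 2 mm. A picture is of the moment at which its call begins.
- finish_job(): hands the job in, once; it reports no verdict.
The state is a dict: "time_s": time; "q": joint angles; "qvel": joint speeds; "joint_torque": joint torques, N m; "position": TCP position; "ee_rot": TCP orientation; "ft_force": force on the tool from outside, world axes, zero at the start; "wrist_torque": the same for the moment, N m; "width": finger opening in m.
Only numpy, scipy, OpenCV 4.12 (cv2) and the standard library are available. Lean on these libraries where they do the work, as an engineer would, in place of code of your own. Each camera call takes 0.05 s, during which the arm holds its last target. There are 200 camera calls.

## Working session

There is one attempt and no reset: what is moved stays moved. The work goes in short steps, Python scripts to look and compute and a shell command to move; the robot and the scene stay as the last step left them, time stands still between calls to the robot, and variables do not carry over. Pictures are saved under pics/ and viewed, about 12 in all and at most 16, crops included, and the job is handed in when it is done.

```bash
ls; mkdir -p pics
python3 - <<'E'
from bench import *
import cv2
print(observe())
for n in ("top","scene"):
    c=capture(n); cv2.imwrite(f"pics/{n}0.png",c["img"]); print(n,c["eye"],c["rotation"],c["fx"],c["fy"],c["cx"],c["cy"],c["k1"])
E
```

```text
pics
{'time_s': 0.0, 'q': array([-6.59481978e+01,  2.42827381e+01,  9.34304881e+01, -2.12209645e-03,
        6.23714501e+01, -1.08914098e+00]), 'qvel': array([-0.00166723,  0.01834372, -0.02480002, -0.09273076,  0.0151534 ,
        0.00210124]), 'joint_torque': array([-1.77763544e-03, -5.44632232e+01, -2.73669183e+01,  6.44600973e-02,
        2.27582606e-02, -1.22029910e-04]), 'position': array([ 0.26531739, -0.56529251,  0.22192662]), 'ee_rot': array([-1.79915303e+02,  2.68802646e-04,  2.51419288e+01]), 'ft_force': array([ 0.25632246,  1.02376889, -0.31642453]), 'wrist_torque': array([ 0.0100161 ,  0.05364349, -0.0132918 ]), 'width': 0.08769543558948219}
top [ 0.28895717 -0.01080997  1.41597832] [-168.58014532    0.28114634  -88.44925349] 415.99628591330827 415.99628591330827 322.40368436900843 200.96724003879947 -0.1127553974051866
scene [1.26545782 0.24900798 0.79777909] [-132.62075695   -0.62856613  110.49136231] 392.864157254786 392.864157254786 322.7228910491544 206.32231678092677 -0.016447492499566226
```

View pics/top0.png

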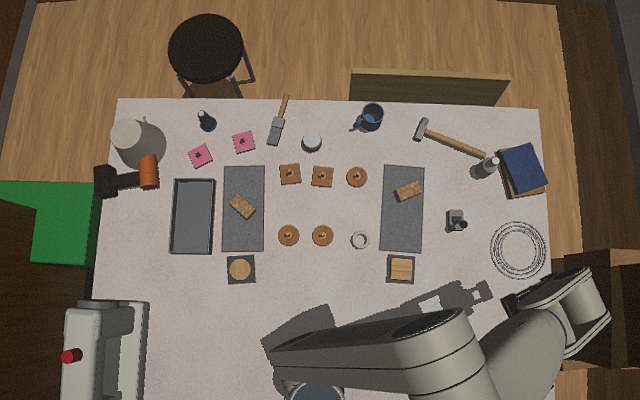

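View pics/scene0.png

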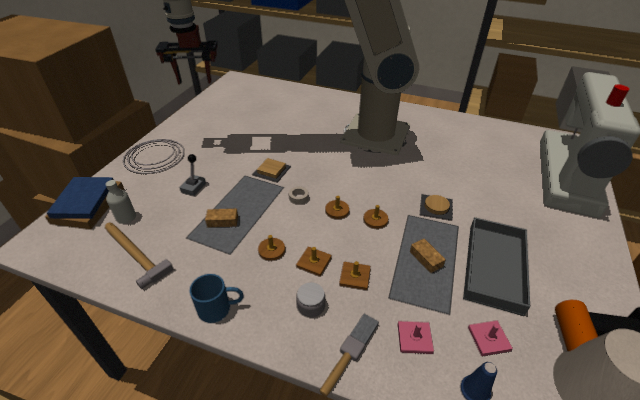

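The top view shows the tray at the left (193,216), with the mats at (243,209) and (402,209). The round pattern (240,269) is by the left mat and the square one (400,269) by the right.

- **Round plates:** (288,235), (322,235) and (357,177).
- **Square plates:** (290,174) and (322,176).
- **Blocks:** (242,206) and (409,191).
- **Look-alikes and bystanders to leave:** pink plates (200,155) and (244,141), tape roll (360,240), tin (312,141), and the patterns themselves.
- **Lever:** (456,220).

Next I'll measure positions and check this choice in a crop.

```bash
cat > h.py <<'E'
from bench import *
import cv2, numpy as np
from scipy.spatial.transform import Rotation as R
def ray(c,uv):
    uv=np.atleast_2d(uv).astype(float)
    d=np.c_[(uv[:,0]-c["cx"])/c["fx"],(uv[:,1]-c["cy"])/c["fy"]]
    p=d.copy()
    for _ in range(20): p=d/(1+c["k1"]*(p**2).sum(1,keepdims=True))
    Rm=np.array(c["rotation"]); Rm=R.from_euler("xyz",Rm,degrees=True).as_matrix() if Rm.shape==(3,) else Rm
    return np.c_[p,np.ones(len(p))]@Rm.T
def onplane(c,uv,z):
    r=ray(c,uv); e=np.array(c["eye"]); return (e+r*((z-e[2])/r[:,2])[:,None])
def blobs(c,lo,hi,z,amin=60,amax=3000):
    hsv=cv2.cvtColor(c["img"],cv2.COLOR_BGR2HSV); m=cv2.inRange(hsv,lo,hi)
    m=cv2.morphologyEx(m,cv2.MORPH_CLOSE,np.ones((3,3)))
    out=[]
    for k in cv2.findContours(m,cv2.RETR_EXTERNAL,cv2.CHAIN_APPROX_NONE)[0]:
        if amin<cv2.contourArea(k)<amax:
            w=onplane(c,k[:,0],z)[:,:2]
            if not (0.15<w[:,0].mean()<0.9 and abs(w[:,1].mean())<0.7): continue
            r=cv2.minAreaRect((w*1000).astype(np.float32))
            M=cv2.moments((w*1000).astype(np.float32)); 
            out.append((k[:,0].mean(0).round(0),np.round([M["m10"]/M["m00"],M["m01"]/M["m00"]],0),np.round(r[0]),np.round(r[1]),round(r[2])))
    return out
E
python3 - <<'E'
from h import *
c=capture("top")
for nm,lo,hi,z in (("brown",(5,90,60),(22,255,255),.014),("felt",(0,0,60),(179,60,125),0),):
    print(nm)
    for b in blobs(c,lo,hi,z,80,9000): print(*b)
# lever tip
im=c["img"][120:300,160:480]
cv2.imwrite("pics/crop1.png",cv2.resize(im,None,fx=2.5,fy=2.5,interpolation=cv2.INTER_CUBIC))
E
```

```text
brown
[240. 269.] [332. 274.] [332. 274.] [67. 68.] 2
[401. 269.] [ 348. -265.] [ 348. -264.] [71. 70.] 90
[322. 235.] [453.   1.] [453.   2.] [65. 68.] 2
[288. 235.] [451. 117.] [451. 117.] [68. 67.] 47
[242. 207.] [547. 281.] [546. 280.] [89. 45.] 50
[408. 191.] [ 617. -294.] [ 617. -294.] [45. 86.] 25
[356. 177.] [ 662. -112.] [ 662. -113.] [69. 66.] 1
[322. 176.] [660.   8.] [660.   8.] [68. 69.] 85
[290. 174.] [666. 120.] [667. 120.] [70. 69.] 9
[148. 172.] [665. 630.] [664. 632.] [127.  69.] 11
[455. 143.] [ 793. -468.] [ 795. -465.] [231.  24.] 68
felt
[400. 269.] [ 347. -266.] [ 347. -266.] [95. 96.] 87
[517. 247.] [ 427. -681.] [ 428. -681.] [185. 204.] 0
[456. 221.] [ 520. -454.] [ 516. -461.] [77. 79.] 1
[195. 219.] [515. 460.] [511. 457.] [270. 156.] 1
[243. 227.] [511. 279.] [490. 277.] [415. 146.] 2
[402. 209.] [ 558. -273.] [ 558. -273.] [146. 306.] 87
[311. 146.] [770.  54.] [777.  50.] [51. 73.] 5
[474. 162.] [ 714. -563.] [ 745. -524.] [382. 115.] 58
[419. 130.] [ 855. -344.] [ 849. -345.] [ 33. 101.] 67
[146. 156.] [765. 662.] [736. 647.] [274. 179.] 41
[361. 127.] [ 856. -119.] [ 846. -124.] [81. 74.] 42
[275. 130.] [828. 181.] [834. 179.] [ 45. 127.] 78
```

View pics/crop1.png

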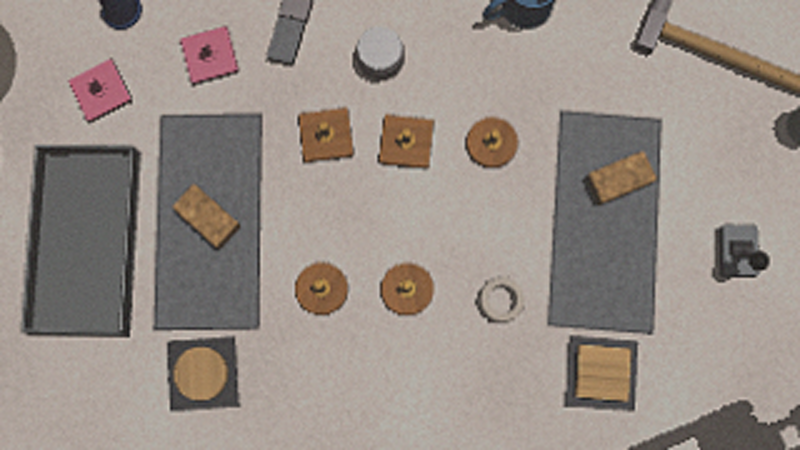

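The crop confirms it: 3 round and 2 square brown plates, 2 cork blocks, and the pink plates clearly different. Now I'll get the corners of the mats and tray.

Run:
```python
from h import *
c=capture("top")
f=lambda p,z: onplane(c,np.array(p)/2.5+[160,120]-0.3,z)[:,:2]*1000
for n,p,z in (("matL",[(162,115),(262,114),(258,328),(154,328)],0),("matR",[(561,112),(661,119),(652,333),(549,325)],0),("tray",[(36,147),(139,149),(131,336),(24,333)],.04)):
    w=f(p,z); ax=w[0]+w[1]-w[2]-w[3]; print(n,w.mean(0).round(),np.linalg.norm(w[0]-w[3]).round(),np.linalg.norm(w[0]-w[1]).round(),np.degrees(np.arctan2(ax[1],ax[0])).round(1))
print("ball",f([(760,261)],.095),"tape",f([(500,300)],.024),"tin",f([(380,52)],.05),"blocks",f([(206,216),(621,177)],.032))
```

```text
matL [545. 279.] 303.0 143.0 2.1
matR [ 558. -274.] 302.0 143.0 -3.4
tray [505. 443.] 257.0 146.0 1.9
ball [[ 490.9751449  -457.14367818]] tape [[ 440.56596052 -125.06731265]] tin [[777.03487875  46.16372326]] blocks [[ 543.29157852  276.27996551]
 [ 612.4432901  -288.86328655]]
```

```bash
python3 -m handwheel '[[0,0,0,0,0,-0.1745,1],[0,0,0,0,0,-0.1745,1],[0,0,0,0,0,-0.1745,1],[0,0,0,0,0,-0.1745,1],[0,0,0,0,0,-0.1745,1]]'
python3 -m handwheel '[[0,0,0,0,0,-0.1745,1],[0,0,0,0,0,-0.1745,1],[0,0,0,0,0,-0.1745,1],[0,0,0,0,0,-0.1745,1],[0.0128,0.0538,0,0,0,0,1]]'
python3 -m handwheel '[[0.0128,0.0538,0,0,0,0,1],[0.0128,0.0538,0,0,0,0,1],[0.0128,0.0538,0,0,0,0,1],[0.0128,0.0538,0,0,0,0,1],[0.0128,0.0538,0,0,0,0,1]]'
python3 -m handwheel '[[0.0128,0.0538,0,0,0,0,1],[0.0128,0.0538,0,0,0,0,1],[0,0,0.04,0,0,0,1],[0,0,0.04,0,0,0,1],[0,0,0,0,0,0,1]]'
cat >> h.py <<'E'
def to(*p):
    "shift from measured TCP to world point p (x,y,z mm), in tool axes (mm)"
    s=observe(); M=R.from_euler("xyz",s["ee_rot"],degrees=True).as_matrix()
    print("at",(s["position"]*1000).round(1),"rpy",s["ee_rot"].round(1),"w",round(s["width"]*1000,1),"F",s["ft_force"].round(1),"t",round(s["time_s"],1))
    for q in p: print(q,"tool shift",(M.T@(np.array(q)-s["position"]*1000)).round(1))
E
python3 - <<'E'
from h import *
to((612,-290,10))
c=capture("wrist"); cv2.imwrite("pics/w1.png",c["img"])
for b in blobs(c,(5,90,60),(22,255,255),.032,2000,200000): print(*b)
E
```

```text
time_s: 0.82
position: [0.2655, -0.5656, 0.2225]
ee_rot: [-180.0, -0.0, 75.5]
ft_force: [-0.4, -0.7, 0.8]
width: 0.0879
time_s: 1.45
position: [0.3075, -0.5327, 0.2225]
ee_rot: [-180.0, 0.0, 115.0]
ft_force: [1.2, -0.1, 0.0]
width: 0.0879
time_s: 2.08
position: [0.5264, -0.3579, 0.2226]
ee_rot: [-180.0, -0.0, 115.1]
ft_force: [0.0, -0.4, 0.4]
width: 0.0881
time_s: 2.7
position: [0.6095, -0.2889, 0.1392]
ee_rot: [-179.7, -0.3, 115.1]
ft_force: [-0.6, -0.1, 0.5]
width: 0.0883
at [ 609.5 -288.9  139.2] rpy [-179.7   -0.3  115.1] w 88.3 F [-0.6 -0.1  0.5] t 2.7
(612, -290, 10) tool shift [ -2.7   2.4 129.2]
[327. 198.] [ 614. -289.] [ 614. -289.] [44. 85.] 24
[452.  51.] [ 657. -120.] [ 656. -120.] [68. 67.] 31
[93. 62.] [ 361. -263.] [ 363. -263.] [68. 76.] 87
```

```bash
python3 -m handwheel '[[-0.002,0.004,0.043,0,0,0,1],[0,0,0.043,0,0,0,1],[0,0,0.043,0,0,0,1],[0,0,0,0,0,0,1],[0,0,0,0,0,0,-1]]'
python3 -m handwheel '[[0,0,0,0,0,0,-1],[0,0,0,0,0,0,-1],[0,0,0,0,0,0,-1],[0,0,0,0,0,0,-1],[0,0,0,0,0,0,-1]]'
python3 -m handwheel '[[0,0,-0.05,0,0,0,-1],[0,0,-0.05,0,0,0,-1],[0,0,-0.05,0,0,0,-1],[0,0,0,0,0,0,-1],[0,0,0,0,0,0,-1]]'
python3 -c "
from h import *
to((445,443,160),(445,443,18))"
```

```text
time_s: 3.38
position: [0.6179, -0.2915, 0.0164]
ee_rot: [179.9, 0.2, 115.1]
ft_force: [-0.4, 0.4, 0.8]
width: 0.0811
time_s: 4.0
position: [0.6163, -0.2905, 0.0142]
ee_rot: [180.0, 0.0, 115.1]
ft_force: [-1.4, -0.7, 5.4]
width: 0.0446
time_s: 4.62
position: [0.6155, -0.29, 0.1627]
ee_rot: [-180.0, -0.1, 115.1]
ft_force: [-0.7, 0.6, -1.6]
width: 0.0444
at [ 615.5 -290.   162.7] rpy [-1.800e+02 -1.000e-01  1.151e+02] w 44.4 F [-0.7  0.6 -1.6] t 4.6
(445, 443, 160) tool shift [736.1 156.9   3.4]
(445, 443, 18) tool shift [735.9 157.  145.4]
```

```bash
python3 -m handwheel '[[0.0525,0.0112,0,0,0,0,-1],[0.0525,0.0112,0,0,0,0,-1],[0.0525,0.0112,0,0,0,0,-1],[0.0525,0.0112,0,0,0,0,-1],[0.0525,0.0112,0,0,0,0,-1]]'
python3 -m handwheel '[[0.0525,0.0112,0,0,0,0,-1],[0.0525,0.0112,0,0,0,0,-1],[0.0525,0.0112,0,0,0,0,-1],[0.0525,0.0112,0,0,0,0,-1],[0.0525,0.0112,0,0,0,0,-1]]'
python3 -m handwheel '[[0.0525,0.0112,0,0,0,0,-1],[0.0525,0.0112,0,0,0,0,-1],[0.0525,0.0112,0,0,0,0,-1],[0.0525,0.0112,0,0,0,0,-1],[0,0,0,0,0,0,-1]]'
python3 -c "
from h import *
to((445,443,22))"
```

```text
time_s: 5.25
position: [0.5534, -0.0273, 0.1614]
ee_rot: [-179.8, -0.1, 115.1]
ft_force: [0.8, 1.0, -0.6]
width: 0.0447
time_s: 5.88
position: [0.4928, 0.2335, 0.1615]
ee_rot: [-179.8, -0.0, 115.1]
ft_force: [0.8, -0.6, -1.0]
width: 0.045
time_s: 6.5
position: [0.4441, 0.444, 0.1611]
ee_rot: [-179.8, 0.0, 115.4]
ft_force: [0.6, -1.1, -0.3]
width: 0.0447
at [444.1 444.  161.1] rpy [-179.8    0.   115.4] w 44.7 F [ 0.6 -1.1 -0.3] t 6.5
(445, 443, 22) tool shift [ -1.2   0.8 139.1]
```

```bash
python3 -m handwheel '[[0,0,0.0463,0,0,0,-1],[0,0,0.0463,0,0,0,-1],[0,0,0.0463,0,0,0,-1],[0,0,0,0,0,0,-1],[0,0,0,0,0,0,0.4]]'
python3 -m handwheel '[[0,0,0,0,0,0,0.4],[0,0,0,0,0,0,0.4],[0,0,-0.05,0,0,0,0.4],[0,0,-0.05,0,0,0,1],[0,0,-0.05,0,0,0,1]]'
python3 -m handwheel '[[0,0,0,0,0,0.162,1],[0,0,0,0,0,0.162,1],[0,0,0,0,0,0.162,1],[0,0,0,0,0,0.162,1],[0,0,0,0,0,0.162,1]]'
python3 -m handwheel '[[0,0,0,0,0,0.162,1],[0,0,0,0,0,0.162,1],[-0.0163,0.0455,0,0,0,0,1],[-0.0163,0.0455,0,0,0,0,1],[-0.0163,0.0455,0,0,0,0,1]]'
python3 -m handwheel '[[-0.0163,0.0455,0,0,0,0,1],[0,0,0,0,0,0,1]]'
python3 - <<'E'
from h import *
c=capture("wrist"); cv2.imwrite("pics/w2.png",c["img"])
for b in blobs(c,(5,90,60),(22,255,255),.032,2000,200000): print(*b)
to((543,277,13))
E
```

```text
time_s: 7.12
position: [0.4458, 0.4404, 0.0241]
ee_rot: [-179.9, 0.0, 115.1]
ft_force: [0.5, -0.0, 0.8]
width: 0.0519
time_s: 7.75
position: [0.446, 0.4416, 0.1771]
ee_rot: [180.0, -0.0, 115.1]
ft_force: [-0.2, 0.4, -0.4]
width: 0.078
time_s: 8.38
position: [0.4461, 0.4417, 0.1756]
ee_rot: [180.0, -0.1, 68.4]
ft_force: [-0.0, 0.4, -0.8]
width: 0.0881
time_s: 9.0
position: [0.5201, 0.3156, 0.1757]
ee_rot: [180.0, -0.1, 50.2]
ft_force: [0.6, 0.9, -0.3]
width: 0.0875
time_s: 9.25
position: [0.5455, 0.2724, 0.1756]
ee_rot: [180.0, -0.1, 49.9]
ft_force: [-0.2, 0.1, -1.0]
width: 0.0879
[383. 332.] [466. 111.] [504.  86.] [ 59. 235.] 50
[479. 215.] [663. 136.] [662. 134.] [65. 74.] 9
[318. 183.] [545. 281.] [545. 281.] [84. 44.] 50
[157. 133.] [446. 440.] [447. 438.] [50. 96.] 25
at [544.7 273.8 175.5] rpy [ 1.8e+02 -1.0e-01  5.0e+01] w 87.9 F [-0.3  0.2 -0.2] t 9.3
(543, 277, 13) tool shift [  1.2  -3.4 162.5]
```

View pics/w2.png

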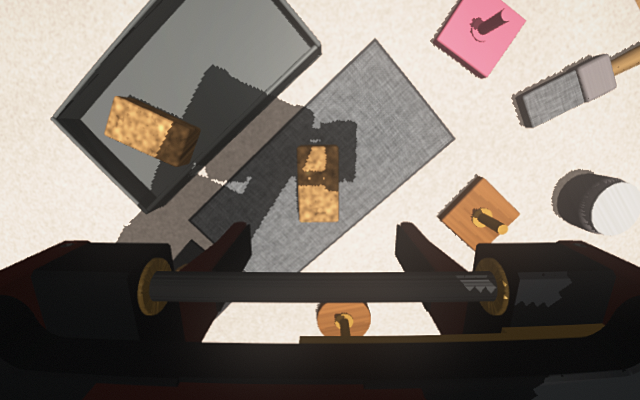

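The wrist view shows block 2 in the tray (150,130) and block 1 below the gripper (318,183), lined up with the jaws.

```bash
python3 -m handwheel '[[0.0035,-0.004,0.054,0,0,0,1],[0,0,0.054,0,0,0,1],[0,0,0.054,0,0,0,1],[0,0,0,0,0,0,1],[0,0,0,0,0,0,-1]]'
python3 -m handwheel '[[0,0,0,0,0,0,-1],[0,0,0,0,0,0,-1],[0,0,0,0,0,0,-1],[0,0,0,0,0,0,-1],[0,0,0,0,0,0,-1]]'
python3 -m handwheel '[[0,0,-0.05,0,0,0,-1],[0,0,-0.05,0,0,0,-1],[0,0,-0.05,0,0,0,-1],[0,0,0,0,0,0,-1],[0,0,0,0,0,0,-1]]'
python3 -c "
from h import *
to((562,445,22))"
```

```text
time_s: 9.93
position: [0.5439, 0.2815, 0.0145]
ee_rot: [180.0, -0.1, 50.2]
ft_force: [1.6, 0.6, 1.1]
width: 0.0808
time_s: 10.55
position: [0.5437, 0.2803, 0.0135]
ee_rot: [180.0, -0.0, 50.1]
ft_force: [-0.5, -1.0, 5.9]
width: 0.0445
time_s: 11.18
position: [0.5426, 0.2798, 0.162]
ee_rot: [-180.0, 0.1, 50.1]
ft_force: [-1.6, -0.5, -0.9]
width: 0.0449
at [542.6 279.8 162. ] rpy [-1.80e+02  1.00e-01  5.01e+01] w 44.9 F [-1.6 -0.5 -0.9] t 11.2
(562, 445, 22) tool shift [139.4 -90.9 139.9]
```

```bash
python3 -m handwheel '[[0.0465,-0.0303,0,0,0,0,-1],[0.0465,-0.0303,0,0,0,0,-1],[0.0465,-0.0303,0,0,0,0,-1],[0,0,0.0463,0,0,0,-1],[0,0,0.0463,0,0,0,-1]]'
python3 -m handwheel '[[0,0,0.0463,0,0,0,-1],[0,0,0,0,0,0,-1],[0,0,0,0,0,0,0.4],[0,0,0,0,0,0,0.4],[0,0,0,0,0,0,0.4]]'
python3 -m handwheel '[[0,0,-0.05,0,0,0,0.4],[0,0,-0.05,0,0,0,0],[0,0,-0.05,0,0,0,0],[0,0,0,0,0,0.1746,0],[0,0,0,0,0,0.1746,0]]'
python3 -m handwheel '[[0,0,0,0,0,0.1746,0],[0,0,0,0,0,0.1746,0],[0,0,0,0,0,0.1746,0],[-0.0185,0.0547,0,0,0,0,0],[-0.0185,0.0547,0,0,0,0,0]]'
python3 -m handwheel '[[-0.0185,0.0547,0,0,0,0,0],[-0.0185,0.0547,0,0,0,0,0],[-0.0185,0.0547,0,0,0,0,0],[-0.0185,0.0547,0,0,0,0,0],[0,0,0,0,0,0,0]]'
python3 - <<'E'
from h import *
c=capture("wrist"); cv2.imwrite("pics/w3.png",c["img"])
for b in blobs(c,(5,90,60),(22,255,255),.014,1500,200000): print(*b)
c=capture("top"); print("top")
for b in blobs(c,(5,90,60),(22,255,255),.014,80,9000): print(*b)
to((451,117,22))
E
```

```text
time_s: 11.8
position: [0.5614, 0.4456, 0.0665]
ee_rot: [-180.0, 0.2, 50.2]
ft_force: [0.3, -0.1, -1.9]
width: 0.0448
time_s: 12.42
position: [0.5632, 0.4458, 0.0249]
ee_rot: [180.0, -0.1, 50.1]
ft_force: [-0.1, 0.4, 0.1]
width: 0.0613
time_s: 13.05
position: [0.5632, 0.4459, 0.1761]
ee_rot: [-180.0, -0.2, 29.8]
ft_force: [0.6, 1.1, -0.1]
width: 0.0439
time_s: 13.68
position: [0.5255, 0.3352, 0.1744]
ee_rot: [-180.0, -0.1, 0.2]
ft_force: [0.7, -0.0, 0.2]
width: 0.0436
time_s: 14.3
position: [0.451, 0.1144, 0.1745]
ee_rot: [180.0, 0.0, -0.1]
ft_force: [-0.1, -0.1, 0.1]
width: 0.044
[ 45. 193.] [442. 459.] [443. 454.] [ 48. 113.] 25
[320. 185.] [452. 118.] [452. 118.] [69. 70.] 90
[420. 183.] [455.   2.] [454.   3.] [71. 70.] 48
[26. 88.] [561. 452.] [561. 453.] [89. 61.] 51
top
[237. 269.] [332. 285.] [332. 284.] [67. 48.] 2
[401. 269.] [ 348. -265.] [ 347. -265.] [70. 71.] 87
[322. 235.] [453.   0.] [453.   0.] [65. 64.] 2
[193. 233.] [448. 445.] [448. 444.] [46. 88.] 26
[196. 200.] [566. 450.] [566. 448.] [91. 46.] 48
[356. 177.] [ 662. -112.] [ 662. -113.] [69. 66.] 1
[322. 176.] [660.   8.] [660.   7.] [69. 69.] 85
[290. 173.] [667. 120.] [667. 120.] [69. 69.] 9
[148. 173.] [668. 631.] [665. 632.] [127.  71.] 8
[455. 143.] [ 794. -467.] [ 795. -465.] [233.  24.] 68
at [453.3 117.  174.8] rpy [-1.8e+02 -1.0e-01  0.0e+00] w 43.9 F [0.3 0.  0.4] t 14.4
(451, 117, 22) tool shift [-2.700e+00  1.000e-01  1.528e+02]
```

View pics/w3.png

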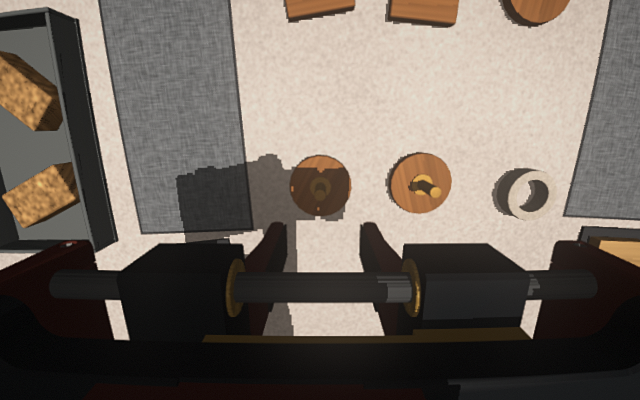

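Both blocks are in the tray (left, 25,90 and 40,190), and the jaws are over round plate R1 (320,185). Next I'll pinch R1 and drag it.

```bash
python3 -m handwheel '[[0,0,0.05,0,0,0,0],[0,0,0.05,0,0,0,0],[0,0,0.05,0,0,0,0],[0,0,0,0,0,0,0],[0,0,0,0,0,0,-1]]'
python3 -m handwheel '[[0,0,0,0,0,0,-1],[0,0,0,0,0,0,-1],[0,0,0,0,0,0,-1],[0,0,0,0,0,0,-1]]'
python3 -m handwheel '[[-0.001,-0.02,0,0,0,0,-1],[-0.001,-0.034,0,0,0,0,-1],[-0.001,-0.034,0,0,0,0,-1],[-0.001,-0.034,0,0,0,0,-1],[-0.001,-0.034,0,0,0,0,-1]]'
python3 -m handwheel '[[0,0,0,0,0,0,-1],[0,0,0,0,0,0,-1]]'
```

```text
time_s: 15.02
position: [0.4538, 0.118, 0.025]
ee_rot: [-180.0, -0.1, 0.2]
ft_force: [0.9, -0.9, -0.0]
width: 0.0372
time_s: 15.52
position: [0.4536, 0.1174, 0.0252]
ee_rot: [-180.0, -0.1, 0.1]
ft_force: [-1.7, 0.6, 10.5]
width: 0.0116
time_s: 16.15
position: [0.4473, 0.2726, 0.0252]
ee_rot: [179.9, -0.0, 0.2]
ft_force: [-0.1, -10.3, 11.8]
width: 0.0112
time_s: 16.4
position: [0.4488, 0.2749, 0.0253]
ee_rot: [-179.8, -0.2, 0.1]
ft_force: [-0.9, 6.7, 6.1]
width: 0.0118
```

```bash
python3 -m handwheel '[[0,0,0,0,0,0,0],[0,0,0,0,0,0,0],[0,0,0,0,0,0,0],[0,0,-0.06,0,0,0,0],[0,0,-0.06,0,0,0,0]]'
python3 -m handwheel '[[0.001,0.0548,0,0,0,0,0],[0.001,0.0548,0,0,0,0,0],[0.001,0.0548,0,0,0,0,0],[0.001,0.0548,0,0,0,0,0],[0.001,0.0548,0,0,0,0,0]]'
python3 -m handwheel '[[0,0,0,0,0,0,0]]'
cat >> h.py <<'E'
def look(n="both"):
    for nm,a in (("wrist",1500),("top",80)):
        if n not in (nm,"both"): continue
        c=capture(nm); print(nm); cv2.imwrite("pics/last_%s.png"%nm,c["img"])
        for b in blobs(c,(5,90,60),(22,255,255),.014,a,200000): print(*b[:4])
E
python3 - <<'E'
from h import *
look(); to((453,2,24))
E
```

```text
time_s: 17.02
position: [0.4464, 0.2723, 0.1441]
ee_rot: [179.9, 0.2, 0.1]
ft_force: [1.2, 0.4, -0.3]
width: 0.0438
time_s: 17.65
position: [0.4525, -0.0028, 0.1439]
ee_rot: [180.0, 0.0, 0.1]
ft_force: [0.6, 0.2, -0.3]
width: 0.0441
time_s: 17.77
position: [0.4525, -0.0041, 0.1438]
ee_rot: [180.0, 0.0, -0.2]
ft_force: [-0.1, 1.0, -0.5]
width: 0.0437
wrist
[ 62. 201.] [447. 275.] [449. 280.] [84. 71.]
[318. 189.] [455.   1.] [455.   1.] [69. 69.]
top
[240. 269.] [332. 274.] [332. 274.] [67. 68.]
[401. 269.] [ 348. -265.] [ 348. -265.] [71. 70.]
[242. 235.] [447. 273.] [447. 274.] [69. 67.]
[193. 233.] [448. 445.] [448. 444.] [46. 88.]
[195. 200.] [565. 448.] [566. 448.] [91. 46.]
[356. 177.] [ 662. -112.] [ 662. -113.] [69. 66.]
[322. 176.] [660.   8.] [660.   7.] [69. 69.]
[290. 174.] [667. 120.] [667. 120.] [69. 69.]
[148. 172.] [665. 630.] [664. 631.] [129.  69.]
[455. 143.] [ 794. -467.] [ 795. -465.] [231.  24.]
at [452.6  -1.4 143.8] rpy [-180.    0.    0.] w 43.8 F [0.1 0.2 0.1] t 17.9
(453, 2, 24) tool shift [  0.5  -3.4 119.8]
```

```bash
python3 -m handwheel '[[0.001,-0.002,0.06,0,0,0,0],[0,0,0.06,0,0,0,0],[0,0,0,0,0,0,0],[0,0,0,0,0,0,0],[0,0,0,0,0,0,-1]]'
python3 -m handwheel '[[0,0,0,0,0,0,-1],[0,0,0,0,0,0,-1],[0,0,0,0,0,0,-1],[0,0,0,0,0,0,-1]]'
python3 -m handwheel '[[0.0235,-0.03,0,0,0,0,-1],[0.0235,-0.03,0,0,0,0,-1],[0.0235,-0.03,0,0,0,0,-1],[0.0235,-0.03,0,0,0,0,-1],[0,-0.031,0,0,0,0,-1]]'
python3 -m handwheel '[[0,-0.0315,0,0,0,0,-1],[0,-0.0315,0,0,0,0,-1],[0,-0.0315,0,0,0,0,-1],[0,-0.0315,0,0,0,0,-1],[0,0,0,0,0,0,-1]]'
python3 -c "
from h import *
to((547,279,24))"
```

```text
time_s: 18.5
position: [0.456, 0.0014, 0.0266]
ee_rot: [180.0, -0.3, 0.2]
ft_force: [-0.1, -0.0, 1.5]
width: 0.0371
time_s: 19.0
position: [0.4544, 0.001, 0.0247]
ee_rot: [-180.0, -0.1, 0.1]
ft_force: [-2.1, 0.2, 12.1]
width: 0.0114
time_s: 19.62
position: [0.5492, 0.1526, 0.0245]
ee_rot: [180.0, -0.1, 0.1]
ft_force: [1.2, -8.0, 7.3]
width: 0.0116
time_s: 20.25
position: [0.5479, 0.2806, 0.0245]
ee_rot: [-179.9, -0.1, 0.2]
ft_force: [-0.6, 6.0, 3.8]
width: 0.0114
at [547.9 280.6  24.5] rpy [-1.799e+02 -1.000e-01  2.000e-01] w 11.4 F [-0.6  6.   3.8] t 20.2
(547, 279, 24) tool shift [-0.9  1.6  0.5]
```

```bash
python3 -m handwheel '[[0,0,0,0,0,0,0],[0,0,0,0,0,0,0],[0,0,0,0,0,0,0],[0,0,-0.06,0,0,0,0],[0,0,-0.06,0,0,0,0]]'
python3 -m handwheel '[[0.0298,0.04,0,0,0,0,0],[0.0298,0.04,0,0,0,0,0],[0.0298,0.04,0,0,0,0,0],[0.0298,0.04,0,0,0,0,0],[0,0,0,0,0,0,0]]'
python3 - <<'E'
from h import *
look(); to((667,120,24))
E
```

```text
time_s: 20.88
position: [0.5466, 0.2773, 0.1441]
ee_rot: [179.9, 0.1, 0.1]
ft_force: [0.1, 0.5, 0.5]
width: 0.0437
time_s: 21.5
position: [0.6684, 0.115, 0.1437]
ee_rot: [180.0, -0.0, -0.1]
ft_force: [-0.9, 0.3, 0.4]
width: 0.044
wrist
[532. 196.] [ 664. -109.] [ 664. -108.] [75. 75.]
[422. 197.] [662.  10.] [662.  10.] [71. 70.]
[317. 192.] [668. 122.] [668. 122.] [69. 69.]
top
[401. 269.] [ 347. -265.] [ 347. -265.] [71. 70.]
[193. 233.] [448. 444.] [448. 443.] [46. 89.]
[239. 206.] [547. 294.] [547. 295.] [35. 70.]
[195. 200.] [566. 450.] [566. 450.] [87. 46.]
[356. 177.] [ 662. -112.] [ 662. -113.] [69. 66.]
[322. 176.] [660.   8.] [660.   7.] [69. 69.]
[148. 172.] [666. 630.] [666. 632.] [125.  69.]
[455. 143.] [ 794. -467.] [ 796. -465.] [233.  24.]
at [666.3 117.8 143.4] rpy [-1.8e+02  1.0e-01  0.0e+00] w 44.0 F [-0.2  0.4  0.2] t 21.6
(667, 120, 24) tool shift [  0.9  -2.2 119.4]
```

```bash
python3 -m handwheel '[[0.001,-0.002,0.06,0,0,0,0],[0,0,0.06,0,0,0,0],[0,0,0,0,0,0,0],[0,0,0,0,0,0,0],[0,0,0,0,0,0,-1]]'
python3 -m handwheel '[[0,0,0,0,0,0,-1],[0,0,0,0,0,0,-1],[0,0,0,0,0,0,-1],[0,0,0,0,0,0,-1]]'
python3 -m handwheel '[[-0.0318,0.005,0,0,0,0,-1],[-0.0318,0.005,0,0,0,0,-1],[-0.0318,0.005,0,0,0,0,-1],[-0.0318,0.005,0,0,0,0,-1],[0,0,0,0,0,0,-1]]'
python3 -m handwheel '[[0,0.037,0,0,0,0,-1],[0,0.037,0,0,0,0,-1],[0,0.037,0,0,0,0,-1],[0,0.037,0,0,0,0,-1],[0,0.037,0,0,0,0,-1]]'
python3 -m handwheel '[[0,0.037,0,0,0,0,-1],[0,0.037,0,0,0,0,-1],[0,0.037,0,0,0,0,-1],[-0.021,0.037,0,0,0,0,-1],[-0.021,0.037,0,0,0,0,-1]]'
python3 -m handwheel '[[0,0,0,0,0,0,-1],[0,0,0,0,0,0,-1]]'
python3 -c "
from h import *
to((498,-270,24))"
```

```text
time_s: 22.22
position: [0.6695, 0.1213, 0.027]
ee_rot: [-180.0, -0.2, 0.2]
ft_force: [-0.0, 0.9, 0.7]
width: 0.0369
time_s: 22.72
position: [0.6682, 0.1207, 0.0247]
ee_rot: [-180.0, -0.0, 0.1]
ft_force: [-1.2, 0.8, 6.2]
width: 0.0115
time_s: 23.35
position: [0.5374, 0.0997, 0.0243]
ee_rot: [180.0, 0.3, 0.1]
ft_force: [-9.8, -1.9, 12.8]
width: 0.0115
time_s: 23.98
position: [0.5414, -0.0851, 0.0243]
ee_rot: [-179.9, -0.0, 0.1]
ft_force: [0.0, 6.4, 4.9]
width: 0.0114
time_s: 24.6
position: [0.5001, -0.2707, 0.0243]
ee_rot: [-180.0, -0.1, 0.1]
ft_force: [3.3, 5.1, 3.6]
width: 0.0112
time_s: 24.85
position: [0.4993, -0.2716, 0.0243]
ee_rot: [179.9, -0.0, 0.1]
ft_force: [-2.1, -4.1, 3.6]
width: 0.0116
at [ 499.3 -271.6   24.3] rpy [ 1.799e+02 -0.000e+00  1.000e-01] w 11.6 F [-2.1 -4.1  3.6] t 24.9
(498, -270, 24) tool shift [-1.3 -1.6  0.3]
```

```bash
python3 -m handwheel '[[0,0,0,0,0,0,0],[0,0,0,0,0,0,0],[0,0,0,0,0,0,0],[0,0,-0.06,0,0,0,0],[0,0,-0.06,0,0,0,0]]'
python3 -m handwheel '[[0.0268,-0.0468,0,0,0,0,0],[0.0268,-0.0468,0,0,0,0,0],[0.0268,-0.0468,0,0,0,0,0],[0.0268,-0.0468,0,0,0,0,0],[0.0268,-0.0468,0,0,0,0,0]]'
python3 -m handwheel '[[0.0268,-0.0468,0,0,0,0,0],[0,0,0,0,0,0,0]]'
python3 - <<'E'
from h import *
look(); to((661,9,24))
E
```

```text
time_s: 25.48
position: [0.4989, -0.2692, 0.1442]
ee_rot: [-179.9, 0.1, 0.2]
ft_force: [1.2, -0.2, -0.5]
width: 0.0436
time_s: 26.1
position: [0.6335, -0.0335, 0.1438]
ee_rot: [-180.0, 0.0, 0.2]
ft_force: [0.9, -0.2, -0.6]
width: 0.0439
time_s: 26.35
position: [0.661, 0.0149, 0.1437]
ee_rot: [-180.0, -0.1, 0.4]
ft_force: [-0.0, -0.2, -0.8]
width: 0.0443
wrist
[441. 190.] [ 664. -109.] [ 664. -109.] [74. 70.]
[329. 191.] [662.   9.] [662.   9.] [69. 69.]
top
[401. 269.] [ 348. -265.] [ 347. -265.] [70. 71.]
[242. 231.] [463. 274.] [466. 275.] [31. 69.]
[193. 233.] [448. 444.] [449. 444.] [46. 89.]
[402. 224.] [ 498. -271.] [ 498. -271.] [70. 70.]
[242. 206.] [547. 279.] [547. 279.] [71. 66.]
[195. 200.] [565. 449.] [566. 448.] [91. 46.]
[356. 176.] [ 662. -112.] [ 662. -113.] [69. 66.]
[148. 172.] [665. 630.] [665. 632.] [126.  70.]
[455. 143.] [ 794. -467.] [ 795. -465.] [231.  24.]
at [659.   11.8 143.3] rpy [1.8e+02 1.0e-01 2.0e-01] w 44.1 F [-0.2  0.2 -0.4] t 26.4
(661, 9, 24) tool shift [  2.1   2.8 119.3]
```

```bash
python3 -m handwheel '[[0.002,0.002,0.06,0,0,0,0],[0,0,0.06,0,0,0,0],[0,0,0,0,0,0,0],[0,0,0,0,0,0,0],[0,0,0,0,0,0,-1]]'
python3 -m handwheel '[[0,0,0,0,0,0,-1],[0,0,0,0,0,0,-1],[0,0,0,0,0,0,-1],[0,0,0,0,0,0,-1]]'
python3 -m handwheel '[[-0.0265,0.002,0,0,0,0,-1],[-0.0265,0.002,0,0,0,0,-1],[-0.0265,0.002,0,0,0,0,-1],[-0.0265,0.002,0,0,0,0,-1],[0,0,0,0,0,0,-1]]'
python3 -m handwheel '[[0,0.038,0,0,0,0,-1],[0,0.038,0,0,0,0,-1],[0,0.038,0,0,0,0,-1],[0,0.038,0,0,0,0,-1],[0,0,0,0,0,0,-1]]'
python3 -m handwheel '[[0.0158,0.032,0,0,0,0,-1],[0.0158,0.032,0,0,0,0,-1],[0.0158,0.032,0,0,0,0,-1],[0.0158,0.032,0,0,0,0,-1],[0,0,0,0,0,0,-1]]'
python3 -c "
from h import *
to((618,-278,24))"
```

```text
time_s: 27.08
position: [0.6635, 0.0089, 0.027]
ee_rot: [180.0, -0.3, 0.1]
ft_force: [0.2, -0.5, 0.5]
width: 0.0372
time_s: 27.58
position: [0.6621, 0.0092, 0.0248]
ee_rot: [180.0, -0.1, 0.1]
ft_force: [-1.0, -1.8, 7.4]
width: 0.0112
time_s: 28.2
position: [0.5533, 0.001, 0.0244]
ee_rot: [180.0, 0.2, 0.1]
ft_force: [-7.6, -1.9, 10.8]
width: 0.0115
time_s: 28.82
position: [0.5569, -0.1536, 0.0245]
ee_rot: [179.9, -0.1, -0.0]
ft_force: [0.1, -5.3, 5.0]
width: 0.0112
time_s: 29.45
position: [0.621, -0.2804, 0.0241]
ee_rot: [179.9, -0.2, 0.1]
ft_force: [2.4, -4.2, 3.9]
width: 0.0114
at [ 621.  -280.4   24.1] rpy [ 1.799e+02 -2.000e-01  1.000e-01] w 11.4 F [ 2.4 -4.2  3.9] t 29.4
(618, -278, 24) tool shift [-3.  -2.4  0.1]
```

```bash
python3 -m handwheel '[[0,0,0,0,0,0,0],[0,0,0,0,0,0,0],[0,0,0,0,0,0,0],[0,0,-0.06,0,0,0,0],[0,0,-0.06,0,0,0,0]]'
python3 -m handwheel '[[0.014,-0.0565,0,0,0,0,0],[0.014,-0.0565,0,0,0,0,0],[0.014,-0.0565,0,0,0,0,0],[0,0,0,0,0,0,0]]'
python3 - <<'E'
from h import *
look(); to((663,-111,24))
E
```

```text
time_s: 30.08
position: [0.6186, -0.2778, 0.1441]
ee_rot: [-179.9, 0.1, 0.2]
ft_force: [0.2, 0.5, 1.2]
width: 0.044
time_s: 30.58
position: [0.6614, -0.1047, 0.1439]
ee_rot: [-180.0, 0.0, 0.4]
ft_force: [0.5, -0.2, -0.4]
width: 0.0439
wrist
[484. 223.] [ 628. -280.] [ 625. -281.] [74. 62.]
[330. 189.] [ 664. -111.] [ 664. -111.] [70. 70.]
top
[406. 269.] [ 346. -283.] [ 346. -283.] [37. 70.]
[236. 268.] [334. 288.] [334. 289.] [39. 70.]
[241. 235.] [448. 276.] [448. 279.] [60. 71.]
[193. 233.] [448. 444.] [448. 444.] [46. 89.]
[402. 224.] [ 498. -271.] [ 498. -271.] [70. 71.]
[243. 206.] [547. 279.] [547. 279.] [71. 66.]
[195. 200.] [565. 449.] [566. 448.] [91. 46.]
[404. 190.] [ 618. -279.] [ 619. -279.] [70. 70.]
[148. 172.] [665. 630.] [665. 632.] [125.  69.]
[455. 143.] [ 794. -467.] [ 795. -465.] [231.  24.]
at [ 660.8 -108.3  143.8] rpy [180.    0.    0.2] w 43.8 F [-0.4 -0.4 -0. ] t 30.7
(663, -111, 24) tool shift [  2.3   2.7 119.8]
```

```bash
python3 -m handwheel '[[0.002,0.002,0.06,0,0,0,0],[0,0,0.06,0,0,0,0],[0,0,0,0,0,0,0],[0,0,0,0,0,0,0],[0,0,0,0,0,0,-1]]'
python3 -m handwheel '[[0,0,0,0,0,0,-1],[0,0,0,0,0,0,-1],[0,0,0,0,0,0,-1],[0,0,0,0,0,0,-1]]'
python3 -m handwheel '[[-0.0017,-0.0358,0,0,0,0,-1],[-0.0017,-0.0358,0,0,0,0,-1],[-0.0017,-0.0358,0,0,0,0,-1],[-0.0017,-0.0358,0,0,0,0,-1],[-0.0017,-0.0358,0,0,0,0,-1]]'
python3 -m handwheel '[[-0.0017,-0.0358,0,0,0,0,-1],[-0.0017,-0.0358,0,0,0,0,-1],[-0.0017,-0.0358,0,0,0,0,-1],[-0.0017,-0.0358,0,0,0,0,-1],[-0.0017,-0.0358,0,0,0,0,-1]]'
python3 -m handwheel '[[-0.0017,-0.0358,0,0,0,0,-1],[0,0,0,0,0,0,-1],[0,0,0,0,0,0,-1]]'
python3 -c "
from h import *
to((645,283,24))"
```

```text
time_s: 31.3
position: [0.6648, -0.1119, 0.0269]
ee_rot: [180.0, -0.2, 0.1]
ft_force: [0.7, 0.5, 0.4]
width: 0.0373
time_s: 31.8
position: [0.6635, -0.1112, 0.0247]
ee_rot: [180.0, -0.0, 0.1]
ft_force: [-0.9, -0.1, 6.2]
width: 0.0113
time_s: 32.42
position: [0.655, 0.0679, 0.0247]
ee_rot: [179.9, -0.1, 0.1]
ft_force: [1.0, -6.3, 3.9]
width: 0.0112
time_s: 33.05
position: [0.6459, 0.2468, 0.0248]
ee_rot: [179.9, -0.1, 0.1]
ft_force: [0.9, -7.3, 6.4]
width: 0.0114
time_s: 33.42
position: [0.6443, 0.2845, 0.0248]
ee_rot: [-179.9, -0.1, 0.2]
ft_force: [-0.8, 4.9, 3.8]
width: 0.0111
at [644.3 284.5  24.8] rpy [-1.799e+02 -1.000e-01  2.000e-01] w 11.1 F [-0.8  4.9  3.8] t 33.4
(645, 283, 24) tool shift [0.7 1.5 0.8]
```

```bash
python3 -m handwheel '[[0,0,0,0,0,0,0],[0,0,0,0,0,0,0],[0,0,0,0,0,0,0],[0,0,-0.06,0,0,0,0],[0,0,-0.06,0,0,0,-1]]'
python3 -m handwheel '[[-0.0153,0.053,-0.005,0,0,0,-1],[-0.0153,0.053,-0.005,0,0,0,-1],[-0.0153,0.053,-0.005,0,0,0,-1],[-0.0153,0.053,-0.005,0,0,0,-1],[-0.0153,0.053,-0.005,0,0,0,-1]]'
python3 -m handwheel '[[-0.0153,0.053,-0.005,0,0,0,-1],[-0.0153,0.053,-0.005,0,0,0,-1],[-0.0153,0.053,-0.005,0,0,0,-1],[-0.0153,0.053,-0.005,0,0,0,-1],[-0.0153,0.053,0,0,0,0,-1]]'
python3 -m handwheel '[[-0.0153,0.053,0,0,0,0,-1],[-0.0153,0.053,0,0,0,0,-1],[-0.0153,0.053,0,0,0,0,-1],[-0.0153,0.053,0,0,0,0,-1],[0,0,0,0,0,0,-1]]'
python3 - <<'E'
from h import *
look(); to((430,-457,75))
c=cv2.imread("pics/last_top.png")[120:300,160:480]
cv2.imwrite("pics/crop2.png",cv2.resize(c,None,fx=2.5,fy=2.5,interpolation=cv2.INTER_CUBIC))
E
```

```text
time_s: 34.05
position: [0.6428, 0.2819, 0.1439]
ee_rot: [179.9, 0.1, 0.1]
ft_force: [0.4, 0.6, 0.0]
width: 0.0372
time_s: 34.67
position: [0.5668, 0.0156, 0.169]
ee_rot: [180.0, 0.0, 0.1]
ft_force: [0.1, -0.9, 0.2]
width: 0.0005
time_s: 35.3
position: [0.491, -0.2497, 0.1894]
ee_rot: [180.0, -0.0, 0.1]
ft_force: [-0.4, -0.7, 0.2]
width: 0.0006
time_s: 35.92
position: [0.4294, -0.4632, 0.1887]
ee_rot: [179.9, -0.0, -0.1]
ft_force: [0.2, 1.0, 0.1]
width: 0.0007
wrist
[168. 244.] [ 349. -265.] [ 350. -265.] [80. 70.]
[162. 124.] [ 499. -273.] [ 499. -274.] [70. 74.]
[153.  21.] [ 607. -281.] [ 609. -280.] [70. 49.]
top
[240. 269.] [332. 274.] [332. 274.] [67. 68.]
[399. 262.] [ 369. -254.] [ 374. -261.] [34. 74.]
[242. 235.] [447. 273.] [447. 274.] [69. 67.]
[193. 233.] [448. 444.] [448. 444.] [46. 89.]
[402. 224.] [ 498. -271.] [ 498. -271.] [71. 71.]
[242. 206.] [547. 279.] [547. 279.] [70. 66.]
[195. 200.] [565. 448.] [566. 448.] [91. 46.]
[404. 190.] [ 618. -279.] [ 619. -279.] [70. 70.]
[243. 179.] [643. 283.] [643. 283.] [65. 71.]
[148. 172.] [664. 630.] [664. 630.] [127.  69.]
[455. 143.] [ 794. -468.] [ 794. -465.] [232.  26.]
[391. 146.] [1031.  -73.] [675.  44.] [1564. 2416.]
at [ 430.3 -459.7  188.4] rpy [-179.9    0.     0. ] w 0.7 F [-0.2  0.1  1.1] t 36.0
(430, -457, 75) tool shift [ -0.2  -2.6 113.4]
```

View pics/crop2.png

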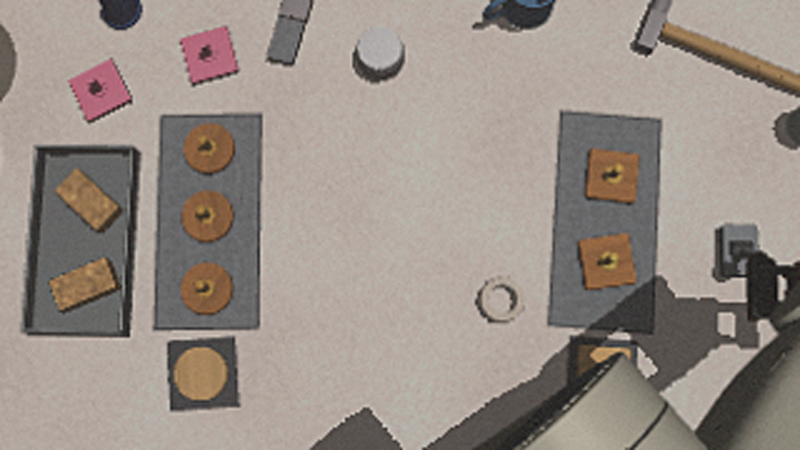

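View pics/last_wrist.png

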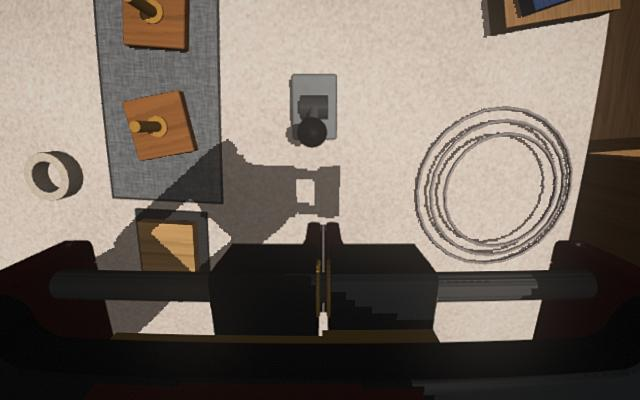

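All five plates are on their mats and both blocks are in the tray. In the wrist view the lever ball is at (312,131), leaning towards the robot. I'll locate it and lower.

```bash
python3 -c "
from h import *
c=capture('wrist'); print(onplane(c,[(312,131)],.092)*1000, c['range_z'][131,312])"
python3 -m handwheel '[[-0.01,-0.003,0.055,0,0,0,-1],[0,0,0.055,0,0,0,-1],[0,0,0,0,0,0,-1]]'
```

```text
[[ 493.25026109 -449.52615188   92.        ]] 0.23385824
time_s: 36.45
position: [0.4193, -0.4528, 0.0753]
ee_rot: [-179.6, 0.3, 0.2]
ft_force: [0.2, 0.1, 0.5]
width: 0.0002
```

```bash
python3 -m handwheel '[[0.03,0,0,0,0,0,-1],[0.025,0,0,0,0,0,-1],[0.025,0,0,0,0,0,-1],[0.025,0,0,0,0,0,-1],[0.015,0,0,0,0,0,-1]]'
python3 -m handwheel '[[0.006,0,0,0,0,0,-1],[0.004,0,0,0,0,0,-1],[0,0,0,0,0,0,-1]]'
python3 -c "
from h import *
look('top'); c=capture('scene'); cv2.imwrite('pics/sw1.png',cv2.resize(c['img'][130:230,110:270],None,fx=4,fy=4))"
```

```text
time_s: 37.08
position: [0.5339, -0.4559, 0.0817]
ee_rot: [-179.9, 1.0, 0.4]
ft_force: [-65.3, -4.9, 38.6]
width: 0.0004
time_s: 37.45
position: [0.5339, -0.4559, 0.0818]
ee_rot: [-179.5, 1.8, 0.3]
ft_force: [-67.4, -1.2, 40.2]
width: 0.0006
top
[240. 269.] [332. 274.] [332. 274.] [67. 68.]
[242. 235.] [447. 273.] [447. 274.] [69. 67.]
[193. 233.] [448. 444.] [448. 444.] [46. 89.]
[397. 219.] [ 516. -253.] [ 521. -254.] [30. 62.]
[242. 206.] [547. 279.] [547. 279.] [70. 66.]
[195. 200.] [565. 449.] [566. 448.] [91. 46.]
[404. 190.] [ 618. -279.] [ 619. -279.] [70. 70.]
[243. 179.] [643. 283.] [643. 283.] [65. 71.]
[148. 172.] [665. 630.] [665. 631.] [127.  69.]
[455. 143.] [ 794. -468.] [ 795. -465.] [231.  24.]
[392. 145.] [1034.  -67.] [680.  44.] [1558. 2417.]
```

View pics/sw1.png

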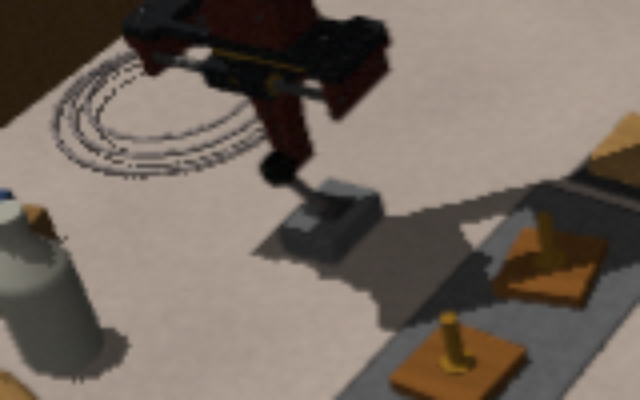

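The force reached 67 N, so the lever is at its stop. I'll back off and check.

```bash
python3 -m handwheel '[[-0.02,0,0,0,0,0,-1],[-0.03,0,0,0,0,0,-1],[-0.04,0,0,0,0,0,-1],[-0.03,0,-0.05,0,0,0,-1],[0,0,-0.06,0,0,0,-1]]'
python3 -m handwheel '[[-0.02,0,0,0,0,0,-1],[0,0,0,0,0,0,-1]]'
python3 -c "
from h import *
look('both'); to()
im=np.hstack([cv2.imread('pics/last_wrist.png')[60:300,180:460],cv2.resize(cv2.imread('pics/last_top.png')[180:260,380:480],None,fx=3,fy=3)]); cv2.imwrite('pics/sw2.png',im)"
```

```text
time_s: 38.17
position: [0.4292, -0.4559, 0.1914]
ee_rot: [-179.9, 0.1, 0.1]
ft_force: [0.7, -0.9, 0.1]
width: 0.0004
time_s: 38.42
position: [0.4105, -0.4566, 0.1906]
ee_rot: [179.9, -0.1, 0.1]
ft_force: [1.0, 0.3, -1.3]
width: 0.0005
wrist
[172. 232.] [ 346. -264.] [ 347. -265.] [77. 76.]
[166. 107.] [ 499. -273.] [ 499. -274.] [70. 73.]
[160.  14.] [ 599. -280.] [ 598. -279.] [70. 30.]
top
[240. 269.] [332. 274.] [332. 274.] [67. 68.]
[401. 265.] [ 362. -264.] [ 356. -268.] [54. 71.]
[242. 235.] [447. 274.] [447. 274.] [69. 67.]
[193. 233.] [448. 445.] [448. 443.] [46. 89.]
[402. 224.] [ 498. -271.] [ 498. -271.] [71. 71.]
[243. 206.] [547. 279.] [547. 279.] [70. 66.]
[195. 200.] [565. 448.] [566. 448.] [91. 46.]
[404. 190.] [ 618. -280.] [ 619. -279.] [70. 70.]
[243. 179.] [643. 283.] [643. 283.] [65. 71.]
[148. 172.] [664. 630.] [665. 631.] [125.  70.]
[455. 143.] [ 794. -467.] [ 795. -465.] [232.  24.]
[385. 140.] [1031.  -74.] [674.  44.] [1565. 2417.]
at [ 410.9 -456.2  188.6] rpy [-1.8e+02  0.0e+00  1.0e-01] w 0.5 F [-0.6 -0.4 -0.8] t 38.5
```

View pics/sw2.png

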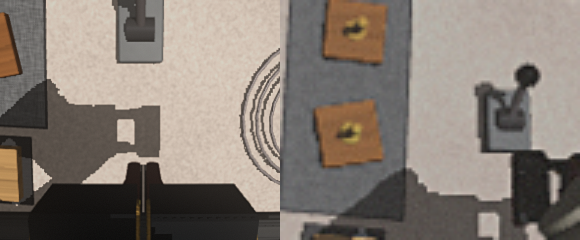

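```bash
python3 -c "
from h import *
c=capture('top'); print(onplane(c,[(462.3,205)],.092)*1000)
m=(c['img'][195:215,455:472].max(2)<45); v,u=np.nonzero(m); print(onplane(c,[(u.mean()+455,v.mean()+195)],.092)*1000,m.sum())"
```

```text
[[ 554.59953725 -455.87366474   92.        ]]
[[ 554.56911551 -454.67363814   92.        ]] 35
```

```bash
python3 -c "
from h import *
c=capture('top'); f=onplane(c,[(455,209.3),(455,229)],.025)*1000; print(f)
print(c['range_z'][200:234,452:465].round(3)[::2])
for n in ('top','scene'):
    c=capture(n); 
    z=c['range_z']; vv,uu=np.mgrid[0:400,0:640]; uv=np.c_[uu.ravel(),vv.ravel()]
    P=np.array(c['eye'])+ray(c,uv)*z.ravel()[:,None]
    s=(P[:,0]>.45)&(P[:,0]<.6)&(P[:,1]>-.5)&(P[:,1]<-.42)&(P[:,2]>.015)&(P[:,2]<.13)
    b=s&(P[:,2]>.085)&(P[:,0]>.5); print(n,'ball',P[b].mean(0).round(4),P[b].max(0).round(4),b.sum())
    k=s&(P[:,2]<.03); print('block',P[k].min(0).round(3),P[k].max(0).round(3),k.sum())
"
```

```text
[[ 552.34276116 -452.14205851   25.        ]
 [ 484.16541881 -449.86784285   25.        ]]
[[1.442 1.449 1.446 1.443 1.448 1.447 1.438 1.446 1.441 1.44  1.442 1.444
  1.441]
 [1.436 1.442 1.439 1.44  1.437 1.437 1.439 1.344 1.343 1.343 1.335 1.328
  1.335]
 [1.439 1.442 1.441 1.437 1.44  1.44  1.346 1.333 1.336 1.333 1.335 1.329
  1.338]
 [1.435 1.435 1.437 1.437 1.437 1.443 1.435 1.344 1.337 1.337 1.332 1.337
  1.339]
 [1.436 1.436 1.439 1.436 1.434 1.436 1.436 1.357 1.353 1.341 1.34  1.339
  1.438]
 [1.409 1.416 1.41  1.41  1.406 1.413 1.369 1.357 1.365 1.364 1.411 1.432
  1.434]
 [1.406 1.412 1.407 1.409 1.41  1.381 1.373 1.368 1.367 1.407 1.411 1.431
  1.435]
 [1.406 1.409 1.405 1.408 1.407 1.384 1.375 1.376 1.41  1.411 1.403 1.429
  1.438]
 [1.4   1.398 1.4   1.395 1.391 1.388 1.392 1.402 1.401 1.407 1.406 1.43
  1.43 ]
 [1.398 1.394 1.395 1.392 1.402 1.393 1.399 1.396 1.4   1.393 1.413 1.425
  1.43 ]
 [1.387 1.392 1.388 1.398 1.39  1.395 1.39  1.392 1.394 1.397 1.408 1.428
  1.427]
 [1.396 1.393 1.395 1.396 1.395 1.394 1.4   1.396 1.395 1.402 1.407 1.405
  1.421]
 [1.401 1.398 1.397 1.399 1.397 1.402 1.401 1.404 1.401 1.399 1.401 1.402
  1.422]
 [1.396 1.393 1.398 1.402 1.397 1.395 1.399 1.402 1.4   1.394 1.405 1.399
  1.423]
 [1.403 1.396 1.395 1.401 1.394 1.401 1.392 1.393 1.397 1.394 1.396 1.402
  1.421]
 [1.413 1.41  1.414 1.412 1.406 1.405 1.122 1.111 1.109 1.109 1.111 1.109
  1.105]
 [1.416 1.422 0.    1.42  1.422 1.117 1.106 1.109 1.108 1.107 1.109 1.106
  1.106]]
top ball [ 0.5548 -0.4517  0.1005] [ 0.5674 -0.4408  0.1112] 56
block [ 0.482 -0.481  0.015] [ 0.551 -0.428  0.03 ] 197
scene ball [ 0.5609 -0.4492  0.0981] [ 0.5708 -0.4404  0.1082] 65
block [ 0.484 -0.48   0.015] [ 0.555 -0.429  0.03 ] 233
```

The block's middle is at x ≈ 0.517 and the ball at ≈ 0.555, a lean of about 0.5 rad, so the lever is fully over (joint ≈ 1.0). All plates are within limits and the arm is clear, so I'm handing in.

```bash
python3 -c "
from h import *
to(); print(finish_job())"
```

```text
at [ 411.2 -456.4  187.8] rpy [-1.799e+02  1.000e-01  2.000e-01] w 0.5 F [-0.3  0.2  0.3] t 38.7
the job is handed in; nothing more can be done
None
```

The job is done and handed in at about 39 s of the 210 s. Both cork blocks are in the tray, and the three round plates are on the left mat. The two square plates are on the right mat, and the lever is fully over, away from the robot.

- **Plates:** in the last pictures every centre was at most about 98 mm along and 5 mm across from its mat's centre (limits 117 and 37). I slid each one by its tube with the tool at a steady height.
- **Blocks:** both lay well inside the tray.
- **Lever:** the ball sits about 38 mm beyond the pivot, which is a joint value of about 1.0. An earlier guess of the pivot, which assumed the lever started at exactly 0, would have given about 0.8. The measured position of the switch block settled it.
- **Push force:** pushing the lever against its stop gave about 67 N along the push (roughly 78 N in all) at the wrist. That is under the 120 N limit, but more than the push needed.
- **Bystanders:** my path kept clear of the tape roll and tin, and they looked unmoved in the picture taken just before the lever push. I did not measure them again after that.

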